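# Seat the keyed grating disc on its drive base

## Robot

A 7-joint arm with a two-finger parallel gripper is mounted at the origin on a cart in front of the work surface, level with it; the furniture and walls round the work are solid. World frame = base frame: x ahead of the robot, y to its left, z up, the work surface at z = 0. Lengths are in mm, angles in rad, forces in N, time in s.
With the tool pointing down it reaches from about 350 to 900 mm from the base axis. Payload 7.2 kg.
Tool frame: the origin (TCP) lies between the finger pads; the fingertips stand 8 mm ahead of it and the grasp point (between the pads) lies 11 mm behind it (arm.tcp_to_tips is the distance from the TCP to the fingertips, in mm); z points along the fingers, y is the line along which they close (so a half turn about z gives the same grasp; the last joint's range is limited). The gripper opens to 85 mm and grips with 20 to 120 N. Pads are 22 mm wide; open, the fingers measure 114 mm over their backs; the gripper's body (76 mm by 85 mm) begins 54 mm behind the grasp point. The pads swing forward as they close: fully open they stand 13 mm farther back than shut.
Start: joints at [-1.335, 0.411, -0.013, 1.596, 0.006, 1.134, -0.082], TCP at [186.977, 596.379, 239.297] pointing down, gripper open.
Joint ranges: [-2.95, 2.95], [-0.29, 1.99], [-1.47, 1.44], [0.14, 2.54], [-1.03, 4.17], [0.13, 1.85], [-2.86, 2.86]. Speed limits (rad/s): [2.39, 2.39, 3.01, 3.01, 3.14, 3.14, 3.14].

## Interface

Orientations are given as a 3x3 rotation matrix whose columns are the frame's x, y, z axes.
In Python, from cell import arm gives the robot as it stands.
- The arm moves only by the tool move_arm, never from a script. Its argument "rows" is a list of rows, each an object of numbers: "x", "y", "z": the shift along the world's x, y, z in mm; "wx", "wy", "wz": the turn, a rotation vector about the world's x, y, z in degrees; "grip": the finger opening in mm, from 0 to 85.4. In form: [{"x": .., "y": .., "z": .., "wx": .., "wy": .., "wz": .., "grip": ..}, ...]. A call has 1 to 5 rows; each row is the pose to reach, as a shift and turn from the pose commanded when the call began; what a row does not reach only later rows make up. A row lasts 1/12 s, in which the tool goes at most 41.7 mm and 7.16 degrees, less where a joint would pass 70% of its speed; a pose out of reach is approached as far as the arm can. A call with a gripper value outside its range is refused whole. The fingers move at their own pace and stop on an object; "force" is the grip in N (left out, the last holds). Time passes only in rows, so rows that repeat a pose let the fingers close. It gives the time, the measured TCP pose, the force, the opening and the grip force at its end, in the units of the state.
- arm.get_state(): the state, without advancing time (a new reading comes with each control period).
- arm.snapshot(name): name is "side" or "top" or "wrist"; returns the picture (400x640x3 uint8, red, green, blue); there is no depth.
- arm.camera_params(name): a dict with "fx", "fy", "cx", "cy" (pixels), "origin" and "rotation" of the camera in the world; the wrist camera has in their place "hand_eye" (4x4, takes a point from camera to tool coordinates, whose origin is the TCP and whose axes are the flange's). Camera axes: x right, y down, z forward; pixel columns grow to the right and rows downward; lengths in mm; the calibration is good to about 2 mm. The wrist camera is an equidistant fisheye: a pixel r from the principal point sees the ray r / f radians off the axis. A picture is of the moment at which its call begins: read the wrist's pose just before it. camera_params takes no time and is no camera call.
- arm.sign_off(): hands the job in; it is judged then, once.
The state is a dict: "time_s": time; "joints": joint angles; "joint_velocities": joint speeds; "joint_efforts": joint torques, N m; "position": TCP position; "tool_rot": TCP orientation; "contact_force": force on the tool from outside, world axes, zero at the start; "moment": the same for the moment, N m; "opening": opening from 0.0 (shut) to 1.0 (fully open); "gripper_force": force on a finger pad.
Only numpy, scipy, OpenCV 4.12 (cv2) and the standard library are available. Lean on these libraries where they do the work, as an engineer would, in place of code of your own. Each camera call takes 0.05 s, during which the arm holds its last target. There are 200 camera calls.

## Task

The steel grating disc on the small food-processor drive base is not seated. With closed fingertips push its black bar round until the notch in the rim lies over the red drive key, then press the middle of the bar down until the disc is fully home, and leave it there. Only push and press: do not pinch the bar, ram it hard or lift the disc, and leave the spice jar, the choux bun and the cheese pack undisturbed.

Things in the scene. Friction and masses are not known exactly. Their poses are not given: they have to be found in the camera images.
- base: White round drive base fixed to the worktop, 144 mm across; its flat top is 34 mm above the worktop. Origin: centre of its underside, on the spindle axis; z up; its -x axis points from the spindle to the red key.
- key (a point): Top of the middle of the red drive key, a fixed radial bar with a rounded top, 10 mm wide, from 39 to 67 mm from the spindle axis, its top 43.5 mm above the worktop; this point is 53 mm from the axis. The disc (radius 56 mm) hides the key's inner part; the outer end shows beyond the rim.
- notch (a point): Middle of the notch in the disc's rim, on the disc's upper face, 48 mm from the spindle axis. The notch is 16 mm wide, open to the rim and 16 mm deep. The disc is a 5 mm steel plate, 112 mm across; unseated, its upper face is 49.5 mm above the worktop (seated 9 mm lower). The notch lies at the end of the black bar with the red inlay.
- bar_top (a point): Centre of the top face of the black bar that stands across the middle of the disc and turns with it; on the spindle axis: press here. Bar 68 mm long, 12 mm wide, 22 mm tall; the end with a red inlay points to the notch. Unseated, its top is 71.5 mm above the worktop (seated 9 mm lower). A round black hub under it, 38 mm across, rises 4 mm above the disc.
- disc (a joint): Angle of the disc relative to the base, rad: 0 = notch exactly over the key, positive = disc turned counter-clockwise as seen from above. It turns freely either way under light friction (about 0.03 N m) and stays where it is left.
- drop (a joint): How far the disc has gone down its spindle, m: 0 = unseated at the start, 0.009 = fully home, negative = lifted. An O-ring drags: the disc stays at the height where it is left. It goes down under a press of about 5 N, but the key stops it after 1 mm unless the notch is over it; the key's rounded top centres a notch that is 2 mm off.
- spice_jar_1: Loose spice jar with a black cap, 45 mm across, 105 mm tall; origin at the centre of its underside. Bystander.
- choux_1: Loose brown choux bun, 76 x 81 x 53 mm; origin at the centre of its underside. Bystander.
- cheese_1: Loose green and yellow cheese pack, 73 x 102 x 37 mm; origin at the centre of its underside. Bystander.

How it is judged:
By the outcome, as a careful person would: the job done as asked, in the order asked, and still so for the second after the job is handed in, with the robot touching nothing.
It also fails if it takes over 45 s, if anything falls off the work surface, if the arm or the gripper's body presses on something with over 40 N, if the wrist force passes 120 N, or if a joint passes its speed limit or range.

## Working session

There is one attempt and no reset: what is moved stays moved. The work goes in short steps, Python scripts to look and compute and a tool call to move; the robot and the scene stay as the last step left them, time stands still between calls to the robot, and variables do not carry over. Pictures are saved under pics/ and viewed, at most 10 in all, crops included, and the job is handed in when it is done.

Besides the shell and the picture viewer there is one more tool, called after ">>>" as a command line: name --argument value ..., lists and objects as JSON in quotes. move_arm: Moves the arm, as the interface text tells. Its arguments: {"type":"object","properties":{"rows":{"type":"array","items":{"type":"object","properties":{"x":{"type":"number"},"y":{"type":"number"},"z":{"type":"number"},"wx":{"type":"number"},"wy":{"type":"number"},"wz":{"type":"number"},"grip":{"type":"number"}}}},"force":{"type":"number"}},"required":["rows"]}

```bash
mkdir -p pics; python3 - <<'E'
from cell import arm
import cv2,numpy as np
for n in("top","side"):
    cv2.imwrite(f"pics/{n}0.png",arm.snapshot(n)[:,:,::-1]); p=arm.camera_params(n); print(n,p)
s=arm.get_state();print(s['time_s'],s['position'],s['tool_rot'],s['opening'])
E
```

```text
top {'fx': 459.94258177157707, 'fy': 459.94258177157707, 'cx': 320.8208406712281, 'cy': 201.9329101903905, 'origin': array([ 563.41839682,   71.33997098, 1150.30228096]), 'rotation': array([[-0.0201744 , -0.99918966,  0.03482826],
       [-0.99979359,  0.02007841, -0.0031038 ],
       [ 0.00240199, -0.03488369, -0.99938849]])}
side {'fx': 389.2867620084665, 'fy': 389.2867620084665, 'cx': 316.1181749603761, 'cy': 197.8466643452121, 'origin': array([378.36997737, 731.82350689, 619.27158469]), 'rotation': array([[-0.94859317, -0.19542795,  0.24895566],
       [-0.3164438 ,  0.60018804, -0.73460033],
       [-0.00585877, -0.77561733, -0.63117623]])}
0.1 [186.87796207 595.98564293 238.52525468] [[-9.54219264e-01  2.99107827e-01 -3.23432303e-04]
 [ 2.99107985e-01  9.54218294e-01 -1.36437398e-03]
 [-9.94699165e-05 -1.39865312e-03 -9.99999017e-01]] 1.0013562643679264
```

View pics/top0.png

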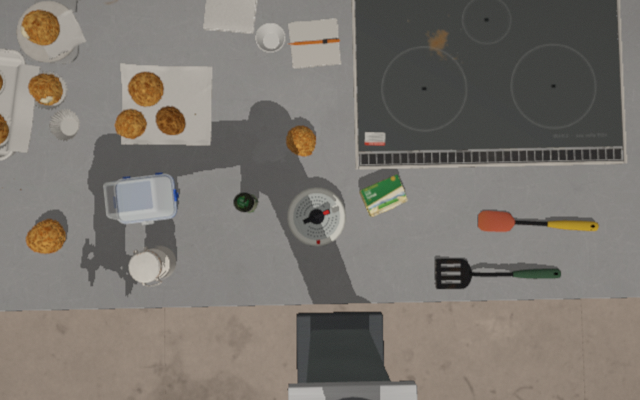

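View pics/side0.png

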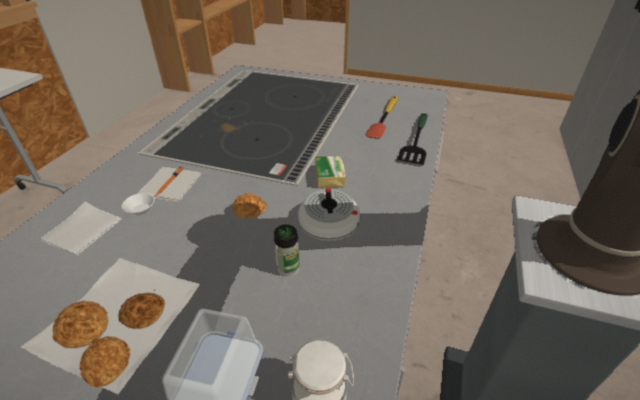

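```bash
cat > h.py <<'E'
from cell import arm
import numpy as np,cv2
def cast(n,u,v,z):
    p=arm.camera_params(n);d=p['rotation']@np.array([(u-p['cx'])/p['fx'],(v-p['cy'])/p['fy'],1])
    o=p['origin'];return o+d*(z-o[2])/d[2]
def proj(n,X):
    p=arm.camera_params(n);c=p['rotation'].T@(np.array(X)-p['origin']);return p['fx']*c[0]/c[2]+p['cx'],p['fy']*c[1]/c[2]+p['cy']
def red(im,lo=2,S=150):
    hsv=cv2.cvtColor(im,cv2.COLOR_RGB2HSV);return (((hsv[...,0]<8)|(hsv[...,0]>172))&(hsv[...,1]>S)&(hsv[...,2]>70)).astype(np.uint8)
E
python3 - <<'E'
from h import *
im=cv2.imread("pics/top0.png")
c=im[150:255,220:420];cv2.imwrite("pics/c0.png",cv2.resize(c,None,fx=4,fy=4,interpolation=cv2.INTER_CUBIC))
m=red(im[:,:,::-1].copy());n,l,s,ce=cv2.connectedComponentsWithStats(m)
for i in range(1,n):
    if 270<ce[i][0]<360 and 180<ce[i][1]<260: print(s[i],ce[i],cast("top",*ce[i],70),cast("top",*ce[i],43))
E
```

```text
[323 210   6   5  23] [325.60869565 212.04347826] [577.08657595  57.22229867  70.        ] [577.42818482  56.86945562  43.        ]
[317 241   3   3   7] [318.         241.71428571] [507.94953245  76.47473308  70.        ] [506.56319886  76.60306621  43.        ]
```

View pics/c0.png

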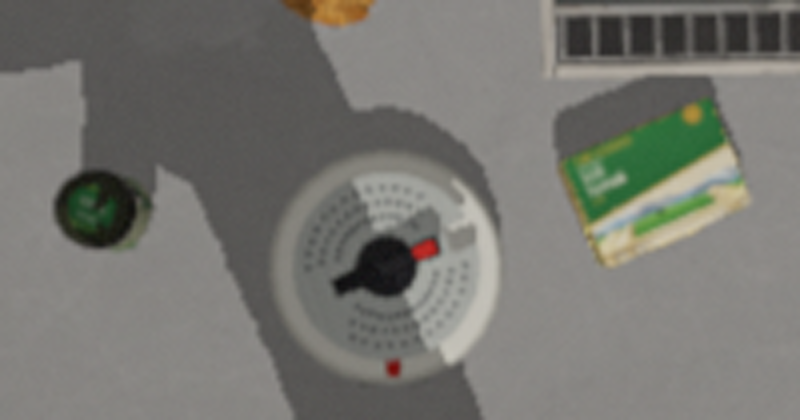

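```bash
python3 - <<'E'
from h import *
t=lambda x,y:(220+x/4-.375,150+y/4-.375)
C=cast("top",*t(386,266),34);B=cast("top",*t(387,267),71.5)
K=cast("top",318,241.7,42);N=cast("top",*t(461,236),45)
I=cast("top",325.6,212.04,71.5);E2=cast("top",*t(337,287),71.5)
print(C,B,K,N,I,E2)
for P,nm in((K,'key'),(N,'notch'),(I,'inlay')): print(nm,np.hypot(*(P-C)[:2]),np.degrees(np.arctan2(*(P-C)[1::-1])))
d=I-E2;print(np.degrees(np.arctan2(d[1],d[0])))
print('jar',cast("top",*t(97,208),105),'cheese',[cast("top",*t(*q),37)[:2] for q in((562,160),(605,265),(748,203),(715,98))])
# side view
im=arm.snapshot("side");m=red(im);n,l,s,ce=cv2.connectedComponentsWithStats(m)
for i in range(1,n):
    if 290<ce[i][0]<370 and 180<ce[i][1]<250: print(s[i],ce[i],cast("side",*ce[i],42),cast("side",*ce[i],71.5))
cv2.imwrite("pics/s1.png",cv2.resize(im[140:260,260:400,::-1],None,fx=5,fy=5,interpolation=cv2.INTER_CUBIC))
print(proj("side",[*C[:2],71.5]))
E
```

```text
[568.10794364  79.95724511  34.        ] [567.35289694  79.09342458  71.5       ] [506.54610438  76.60713548  42.        ] [585.16770772  34.4586768   45.        ] [577.07616272  57.26212312  71.5       ] [556.23514689 108.61024991  71.5       ]
key 61.65292602089642 -176.8851157679464
notch 48.59172016940232 -69.44638262093127
inlay 24.402817789807358 -68.43801841652422
-67.90890540531777
jar [604.06111    242.95867402 105.        ] cheese [array([630.15772453, -28.00458625]), array([566.02820199, -52.54736059]), array([ 601.81586726, -140.08842547]), array([ 665.98136159, -121.75349271])]
[326 188   4   5  15] [327.73333333 189.66666667] [589.3223954   21.64965653  42.        ] [578.54220718  57.94128969  71.5       ]
[352 211   5   3  12] [354.16666667 212.16666667] [508.68381556  81.83690509  42.        ] [502.02445742 115.05282159  71.5       ]
(np.float64(329.2921617848022), np.float64(196.30114867479531))
```

View pics/s1.png

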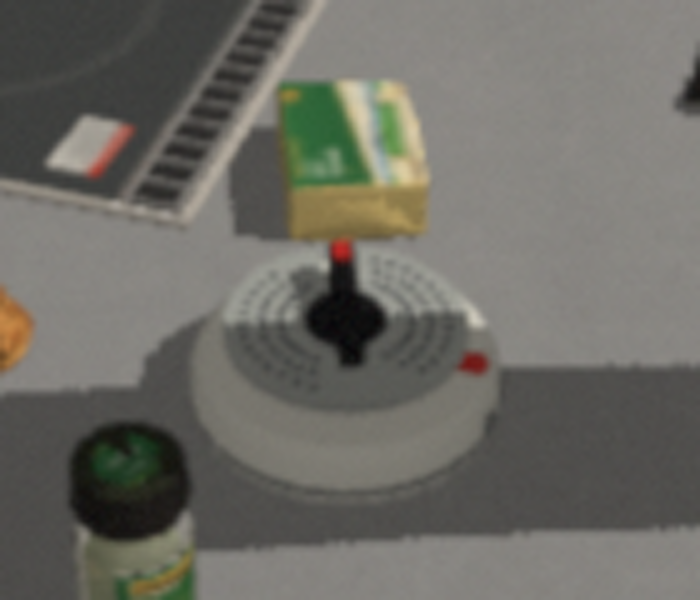

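>>> move_arm --rows '[{"x": 25, "y": -32, "wz": 3, "grip": 0}, {"x": 50, "y": -64, "wz": 6, "grip": 0}, {"x": 75, "y": -96, "wz": 9, "grip": 0}, {"x": 100, "y": -128, "wz": 12, "grip": 0}, {"x": 125, "y": -160, "wz": 15, "grip": 0}]' --force 30

```text
invalid input
```

>>> move_arm --rows '[{"x": 25, "y": -32, "wz": 3, "grip": 0}, {"x": 50, "y": -64, "wz": 6, "grip": 0}, {"x": 75, "y": -96, "wz": 9, "grip": 0}, {"x": 100, "y": -128, "wz": 12, "grip": 0}, {"x": 125, "y": -160, "wz": 15, "grip": 0}]'

```text
invalid input
```

```bash
cat > st.py <<'E'
from h import *
def st():
    s=arm.get_state();R=s['tool_rot'];p=s['position']
    print('t',s['time_s'],'p',p.round(1) if hasattr(p,'round') else p,'yawx',np.degrees(np.arctan2(R[1][0],R[0][0]))%360,'F',np.round(s['contact_force'],1),'M',np.round(s['moment'],2),'op',round(s['opening'],3),'Rz',np.round(np.array(R)[:,2],3),'j',np.round(s['joints'],2))
if __name__=='__main__': st();print(arm.tcp_to_tips)
E
python3 st.py
```

```text
t 0.15 p [186.9 596.  238.6] yawx 162.59497946438898 F [-0.1 -0.3  0.3] M [ 0.02 -0.01  0.  ] op 1.005 Rz [-0.    -0.001 -1.   ] j [-1.34  0.41 -0.01  1.6   0.01  1.13 -0.08]
8.0
```

>>> move_arm --rows '[{"x": 25, "y": -32, "z": 0, "wx": 0, "wy": 0, "wz": 3, "grip": 0}, {"x": 50, "y": -64, "z": 0, "wx": 0, "wy": 0, "wz": 6, "grip": 0}, {"x": 75, "y": -96, "z": 0, "wx": 0, "wy": 0, "wz": 9, "grip": 0}, {"x": 100, "y": -128, "z": 0, "wx": 0, "wy": 0, "wz": 12, "grip": 0}, {"x": 125, "y": -160, "z": 0, "wx": 0, "wy": 0, "wz": 15, "grip": 0}]' --force 30

```text
time_s: 0.57
position: [312.7, 434.6, 239.1]
tool_rot: [[-0.999, 0.039, -0.0], [0.039, 0.999, -0.0], [0.0, -0.0, -1.0]]
contact_force: [1.3, -0.0, 0.5]
opening: 0.299
gripper_force: 0.0
```

>>> move_arm --rows '[{"x": 25, "y": -32, "z": 0, "wx": 0, "wy": 0, "wz": 3, "grip": 0}, {"x": 50, "y": -64, "z": 0, "wx": 0, "wy": 0, "wz": 6, "grip": 0}, {"x": 75, "y": -96, "z": 0, "wx": 0, "wy": 0, "wz": 9, "grip": 0}, {"x": 100, "y": -128, "z": 0, "wx": 0, "wy": 0, "wz": 12, "grip": 0}, {"x": 125, "y": -160, "z": 0, "wx": 0, "wy": 0, "wz": 13, "grip": 0}]'

```text
time_s: 0.98
position: [437.7, 274.5, 239.3]
tool_rot: [[-0.982, -0.187, -0.0], [-0.187, 0.982, 0.0], [-0.0, 0.0, -1.0]]
contact_force: [0.5, 0.7, 0.6]
opening: -0.001
gripper_force: 0.0
```

>>> move_arm --rows '[{"x": 25, "y": -32, "z": 0, "wx": 0, "wy": 0, "wz": 2, "grip": 0}, {"x": 50, "y": -64, "z": -10, "wx": 0, "wy": 0, "wz": 4, "grip": 0}, {"x": 75, "y": -96, "z": -30, "wx": 0, "wy": 0, "wz": 6, "grip": 0}, {"x": 100, "y": -128, "z": -50, "wx": 0, "wy": 0, "wz": 8, "grip": 0}, {"x": 125, "y": -160, "z": -70, "wx": 0, "wy": 0, "wz": 10, "grip": 0}]'

```text
time_s: 1.4
position: [556.8, 122.5, 173.5]
tool_rot: [[-0.935, -0.354, 0.0], [-0.354, 0.935, 0.0], [-0.001, 0.0, -1.0]]
contact_force: [0.6, 1.6, 1.6]
opening: -0.003
gripper_force: 0.0
```

```bash
python3 st.py
```

```text
t 1.4 p [556.8 122.5 173.5] yawx 200.7018449008098 F [0.6 1.6 1.6] M [ 0.02 -0.04  0.03] op -0.003 Rz [ 0.  0. -1.] j [-0.42  0.38  0.15  1.82 -0.07  0.95  1.69]
8.0
```

>>> move_arm --rows '[{"x": 20, "y": -28, "z": 0, "wx": 0, "wy": 0, "wz": 0, "grip": 0}, {"x": 40, "y": -55, "z": -10, "wx": 0, "wy": 0, "wz": 0, "grip": 0}, {"x": 40, "y": -55, "z": -35, "wx": 0, "wy": 0, "wz": 0, "grip": 0}, {"x": 40, "y": -55, "z": -59, "wx": 0, "wy": 0, "wz": 0, "grip": 0}, {"x": 40, "y": -55, "z": -59, "wx": 0, "wy": 0, "wz": 0, "grip": 0}]'

```text
time_s: 1.82
position: [593.1, 68.0, 110.4]
tool_rot: [[-0.936, -0.351, -0.008], [-0.351, 0.937, -0.002], [0.008, 0.001, -1.0]]
contact_force: [-1.7, -0.3, -0.3]
opening: -0.002
gripper_force: 0.0
```

```bash
python3 - <<'E'
from st import *
st()
s=arm.get_state();im=arm.snapshot("wrist");cv2.imwrite("pics/w1.png",im[:,:,::-1])
p=arm.camera_params("wrist");print(p)
np.savez("w1.npz",R=s['tool_rot'],p=s['position'])
E
```

```text
t 1.8167 p [593.1  68.  110.4] yawx 200.5238415735086 F [-1.7 -0.3 -0.3] M [0.02 0.03 0.02] op -0.002 Rz [-0.008 -0.002 -1.   ] j [-0.31  0.51  0.16  1.8  -0.1   0.86  1.82]
{'fx': 309.70691628693146, 'fy': 309.70691628693146, 'cx': 321.81201855584874, 'cy': 198.44158201832698, 'hand_eye': array([[ 9.58978926e-04, -9.44453655e-01, -3.28643233e-01,
         8.42863018e+01],
       [ 9.99998966e-01,  1.25795275e-03, -6.97108943e-04,
         7.70807482e-01],
       [ 1.07180475e-03, -3.28642225e-01,  9.44453884e-01,
        -1.32956208e+02],
       [ 0.00000000e+00,  0.00000000e+00,  0.00000000e+00,
         1.00000000e+00]])}
```

View pics/w1.png

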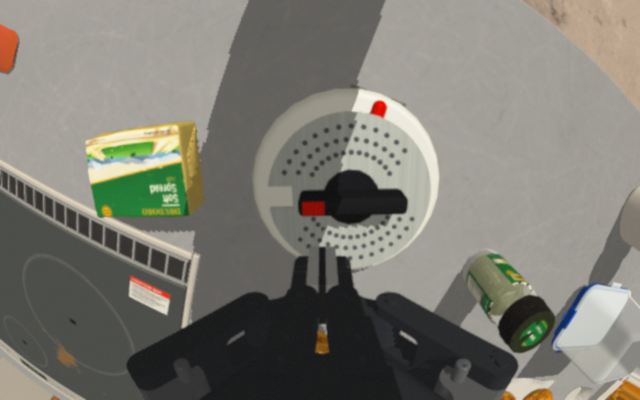

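```bash
cat >> h.py <<'E'
def wcast(s,u,v,z):
    p=arm.camera_params("wrist");x=(u-p['cx'])/p['fx'];y=(v-p['cy'])/p['fy'];r=np.hypot(x,y)
    d=np.array([x/r*np.sin(r),y/r*np.sin(r),np.cos(r)]);H=p['hand_eye'];R=np.array(s['tool_rot'])
    o=R@H[:3,3]+s['position'];d=R@H[:3,:3]@d;return o+d*(z-o[2])/d[2]
E
python3 - <<'E'
from st import *
a=np.load("w1.npz");s=dict(tool_rot=a['R'],position=a['p'])
for n,u,v,z in(("barL",299,203,71.5),("barR",407,201,71.5),("key",378,108,43),("baseL",254,165,34),("baseR",438,165,34),("baseT",350,88,34),("notch",280,196,49.5),("inlay",312,208,71.5)): print(n,wcast(s,u,v,z).round(1))
st()
s=arm.get_state();im=arm.snapshot("wrist");m=red(im);n,l,q,ce=cv2.connectedComponentsWithStats(m)
for i in range(1,n):
    if q[i][4]>30 and 240<ce[i][0]<440: print(q[i],ce[i],[wcast(s,*ce[i],z).round(1) for z in(42,71.5)])
E
```

```text
barL [577.1  48.3  71.5]
barR [553.1 108.8  71.5]
key [508.1  75.7  43. ]
baseL [575.1  11.   34. ]
baseR [527.9 134.5  34. ]
baseT [502.3  54.7  34. ]
notch [584.8  35.9  49.5]
inlay [577.3  56.6  71.5]
t 1.8667 p [593.9  68.7 112.7] yawx 200.58023647962904 F [-0.1  0.5 -0.8] M [ 0.    0.03 -0.01] op 0.002 Rz [-0.006 -0.001 -1.   ] j [-0.31  0.5   0.16  1.79 -0.1   0.86  1.82]
[370  99  15  16 171] [377.80701754 106.65497076] [array([508.2,  76.5,  42. ]), array([509.3,  71.2,  71.5])]
[301 198  23  15 314] [312.40764331 204.92675159] [array([587.6,  60.1,  42. ]), array([577.2,  57.2,  71.5])]
```

>>> move_arm --rows '[{"x": 8, "y": -8, "z": 0, "wx": 0, "wy": 0, "wz": 1, "grip": 0}, {"x": 8, "y": -8, "z": -12, "wx": 0, "wy": 0, "wz": 1, "grip": 0}, {"x": 8, "y": -8, "z": -26, "wx": 0, "wy": 0, "wz": 1, "grip": 0}, {"x": 8, "y": -8, "z": -36, "wx": 0, "wy": 0, "wz": 1, "grip": 0}, {"x": 8, "y": -8, "z": -36, "wx": 0, "wy": 0, "wz": 1, "grip": 0}]'

```text
time_s: 2.33
position: [602.6, 61.6, 77.5]
tool_rot: [[-0.93, -0.368, -0.003], [-0.368, 0.93, -0.0], [0.003, 0.001, -1.0]]
contact_force: [-0.6, -0.2, -0.1]
opening: -0.004
gripper_force: 0.0
```

```bash
python3 st.py
```

```text
t 2.3333 p [602.6  61.6  77.5] yawx 201.61709438351414 F [-0.6 -0.2 -0.1] M [ 0.01  0.06 -0.02] op -0.004 Rz [-0.003 -0.    -1.   ] j [-0.29  0.56  0.15  1.8  -0.11  0.79  1.86]
8.0
```

```bash
python3 - <<'E'
import numpy as np
C=np.array([567,79.])
def P(t,off=17.):
    a=np.radians(t);u=np.array([np.cos(a),np.sin(a)]);n=np.array([-u[1],u[0]]);return C+30*u+off*n
for t in [-68.4,-75,-81,-87,-93,-99,-105,-111,-117,-123,-129,-135,-141,-147,-153,-159,-165,-170,-175,-180]: print(t,'yaw',t+270,P(t).round(1))
E
```

```text
-68.4 yaw 201.6 [593.8  57.4]
-75 yaw 195 [591.2  54.4]
-81 yaw 189 [588.5  52. ]
-87 yaw 183 [585.5  49.9]
-93 yaw 177 [582.4  48.2]
-99 yaw 171 [579.1  46.7]
-105 yaw 165 [575.7  45.6]
-111 yaw 159 [572.1  44.9]
-117 yaw 153 [568.5  44.6]
-123 yaw 147 [564.9  44.6]
-129 yaw 141 [561.3  45. ]
-135 yaw 135 [557.8  45.8]
-141 yaw 129 [554.4  46.9]
-147 yaw 123 [551.1  48.4]
-153 yaw 117 [548.   50.2]
-159 yaw 111 [545.1  52.4]
-165 yaw 105 [542.4  54.8]
-170 yaw 100 [540.4  57. ]
-175 yaw 95 [538.6  59.5]
-180 yaw 90 [537.  62.]
```

>>> move_arm --rows '[{"x": 0, "y": 0, "z": -6, "wx": 0, "wy": 0, "wz": 0, "grip": 0}, {"x": 0, "y": 0, "z": -11, "wx": 0, "wy": 0, "wz": 0, "grip": 0}, {"x": 0, "y": 0, "z": -11, "wx": 0, "wy": 0, "wz": 0, "grip": 0}]'

```text
time_s: 2.58
position: [603.6, 61.3, 67.5]
tool_rot: [[-0.93, -0.368, -0.001], [-0.368, 0.93, -0.0], [0.001, 0.0, -1.0]]
contact_force: [-1.1, -0.1, -0.3]
opening: -0.0
gripper_force: 0.0
```

>>> move_arm --rows '[{"x": -5, "y": -2, "z": 0, "wx": 0, "wy": 0, "wz": 0, "grip": 0}, {"x": -10, "y": -4, "z": 0, "wx": 0, "wy": 0, "wz": 0, "grip": 0}, {"x": -12.4, "y": -7, "z": 0, "wx": 0, "wy": 0, "wz": -6.6, "grip": 0}, {"x": -15, "y": -9.3, "z": 0, "wx": 0, "wy": 0, "wz": -12.6, "grip": 0}, {"x": -18, "y": -11.4, "z": 0, "wx": 0, "wy": 0, "wz": -18.6, "grip": 0}]'

```text
time_s: 3.0
position: [586.0, 49.5, 68.8]
tool_rot: [[-0.999, -0.047, 0.001], [-0.047, 0.999, 0.001], [-0.001, 0.001, -1.0]]
contact_force: [1.3, 1.7, -0.8]
opening: -0.003
gripper_force: 0.5
```

```bash
python3 st.py
```

```text
t 3.0 p [586.   49.5  68.8] yawx 182.66865127180367 F [ 1.3  1.7 -0.8] M [ 0.15 -0.22 -0.05] op -0.003 Rz [ 0.001  0.001 -1.   ] j [-0.34  0.55  0.23  1.86 -0.18  0.75  1.61]
8.0
```

>>> move_arm --rows '[{"x": -3.1, "y": -1.7, "z": -1, "wx": 0, "wy": 0, "wz": -6, "grip": 0}, {"x": -6.4, "y": -3.2, "z": -1, "wx": 0, "wy": 0, "wz": -12, "grip": 0}, {"x": -9.8, "y": -4.3, "z": -1, "wx": 0, "wy": 0, "wz": -18, "grip": 0}, {"x": -13.4, "y": -5, "z": -1, "wx": 0, "wy": 0, "wz": -24, "grip": 0}, {"x": -17, "y": -5.3, "z": -1, "wx": 0, "wy": 0, "wz": -30, "grip": 0}]'

```text
time_s: 3.42
position: [569.0, 44.2, 67.8]
tool_rot: [[-0.888, 0.459, 0.002], [0.459, 0.888, 0.001], [-0.001, 0.001, -1.0]]
contact_force: [1.0, 0.2, -0.2]
opening: -0.002
gripper_force: 0.5
```

>>> move_arm --rows '[{"x": -3.6, "y": 0, "z": 0, "wx": 0, "wy": 0, "wz": -6, "grip": 0}, {"x": -7.2, "y": 0.4, "z": 0, "wx": 0, "wy": 0, "wz": -12, "grip": 0}, {"x": -10.7, "y": 1.2, "z": 0, "wx": 0, "wy": 0, "wz": -18, "grip": 0}, {"x": -14.1, "y": 2.3, "z": 0, "wx": 0, "wy": 0, "wz": -24, "grip": 0}, {"x": -17.4, "y": 3.8, "z": 0, "wx": 0, "wy": 0, "wz": -30, "grip": 0}]'

```text
time_s: 3.83
position: [551.5, 47.9, 67.8]
tool_rot: [[-0.54, 0.842, 0.001], [0.842, 0.54, 0.0], [-0.0, 0.001, -1.0]]
contact_force: [0.3, 0.2, -0.2]
opening: 0.004
gripper_force: 0.4
```

```bash
python3 st.py
```

```text
t 3.8333 p [551.5  47.9  67.8] yawx 122.65896528364085 F [ 0.3  0.2 -0.2] M [-0.05 -0.21 -0.  ] op 0.004 Rz [ 0.001  0.    -1.   ] j [-0.56  0.54  0.51  1.96 -0.39  0.74  0.75]
8.0
```

>>> move_arm --rows '[{"x": -3.1, "y": 1.8, "z": 0, "wx": 0, "wy": 0, "wz": -6, "grip": 0}, {"x": -6, "y": 4, "z": 0, "wx": 0, "wy": 0, "wz": -12, "grip": 0}, {"x": -8.7, "y": 6.4, "z": 0, "wx": 0, "wy": 0, "wz": -18, "grip": 0}, {"x": -10.3, "y": 8.2, "z": 0, "wx": 0, "wy": 0, "wz": -22, "grip": 0}, {"x": -10.3, "y": 8.2, "z": 0, "wx": 0, "wy": 0, "wz": -22, "grip": 0}]'

```text
time_s: 4.25
position: [540.7, 56.7, 67.5]
tool_rot: [[-0.188, 0.982, 0.0], [0.982, 0.188, 0.0], [0.0, 0.0, -1.0]]
contact_force: [0.9, 0.8, -0.7]
opening: 0.002
gripper_force: 0.0
```

```bash
python3 - <<'E'
from st import *
st()
s=arm.get_state();im=arm.snapshot("wrist");np.savez("w2.npz",R=s['tool_rot'],p=s['position'])
cv2.imwrite("pics/w2.png",cv2.resize(im[60:290,200:480,::-1],None,fx=2.6,fy=2.6,interpolation=cv2.INTER_CUBIC))
m=red(im);n,l,q,ce=cv2.connectedComponentsWithStats(m)
for i in range(1,n):
    if q[i][4]>30 and 200<ce[i][0]<480: print(q[i],ce[i],[wcast(s,*ce[i],z).round(1) for z in(42,71.5)])
E
```

```text
t 4.25 p [540.7  56.7  67.5] yawx 100.82489141869456 F [ 0.9  0.8 -0.7] M [0.03 0.02 0.03] op 0.002 Rz [ 0.  0. -1.] j [-0.65  0.56  0.61  1.98 -0.47  0.74  0.43]
[262 195  44  20 302] [275.74172185 204.4205298 ] [array([511.3,  78.4,  42. ]), array([513.8,  90. ,  71.5])]
[323 234  29  18 493] [336.73225152 242.15821501] [array([548.9,  62.1,  42. ]), array([544.5,  76.8,  71.5])]
```

View pics/w2.png

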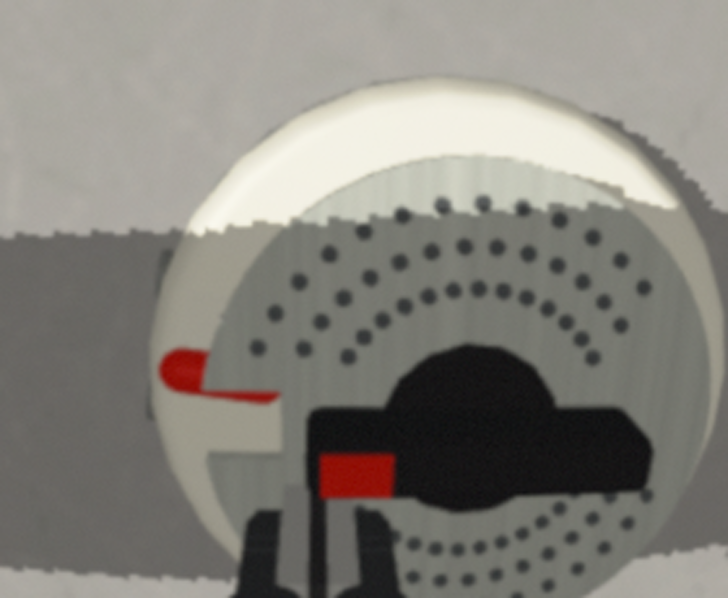

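```bash
python3 - <<'E'
from h import *
a=np.load("w2.npz");s=dict(tool_rot=a['R'],position=a['p'])
C=np.array([567,79])
def f(n,x,y,z):
    P=wcast(s,200+(x+.5)/2.6-.5,60+(y+.5)/2.6-.5,z);d=P[:2]-C;print(n,P.round(1),'r',np.hypot(*d).round(1),'ang',np.degrees(np.arctan2(d[1],d[0])).round(1));return P
f('nU',203,393,49.5);f('nL',208,452,49.5);f('rU',281,395,49.5);f('rL',281,452,49.5)
f('keytip',160,370,40);f('keytopOuter',200,371,43.5);f('ky1',190,350,40);f('ky2',190,391,40)
b=[f('bar',308,412,71.5),f('bar',308,496,71.5),f('bar',652,455,71.5)]
f('barL',308,454,71.5)
# disc rim circle
rim=[f('rim',*q,49.5) for q in((208,350),(265,245),(350,180),(470,155),(600,190),(680,270),(712,370),(685,500))]
r=np.array(rim)[:,:2];A=np.c_[2*r,np.ones(len(r))];x=np.linalg.lstsq(A,(r**2).sum(1),rcond=None)[0];print('fit',x[:2],np.sqrt(x[2]+x[:2]@x[:2]))
E
```

```text
nU [513.5  78.   49.5] r 53.5 ang -178.9
nL [516.3  65.   49.5] r 52.6 ang -164.6
rU [529.1  80.6  49.5] r 37.9 ang 177.6
rL [531.3  68.   49.5] r 37.3 ang -162.9
keytip [502.8  77.5  40. ] r 64.2 ang -178.7
keytopOuter [511.7  80.3  43.5] r 55.3 ang 178.7
ky1 [508.6  83.2  40. ] r 58.5 ang 175.9
ky2 [509.9  74.   40. ] r 57.3 ang -175.0
bar [533.7  87.1  71.5] r 34.3 ang 166.3
bar [536.7  70.8  71.5] r 31.4 ang -164.8
bar [599.3  90.1  71.5] r 34.1 ang 18.9
barL [535.2  79.2  71.5] r 31.8 ang 179.7
rim [513.2  87.3  49.5] r 54.5 ang 171.2
rim [520.8 110.2  49.5] r 55.8 ang 146.0
rim [534.2 125.5  49.5] r 56.9 ang 125.2
rim [555.4 134.8  49.5] r 57.0 ang 101.7
rim [582.5 134.2  49.5] r 57.4 ang 74.3
rim [604.4 122.6  49.5] r 57.5 ang 49.4
rim [619.5 103.2  49.5] r 57.8 ang 24.8
rim [624.9  71.7  49.5] r 58.3 ang -7.2
fit [568.45298972  79.75660466] 56.436738216962425
```

>>> move_arm --rows '[{"x": -0.6, "y": 1.5, "z": 0, "wx": 0, "wy": 0, "wz": -3, "grip": 0}, {"x": -1.2, "y": 3, "z": 0, "wx": 0, "wy": 0, "wz": -6, "grip": 0}, {"x": -1.9, "y": 4.3, "z": 0, "wx": 0, "wy": 0, "wz": -8, "grip": 0}, {"x": -1.9, "y": 4.3, "z": 0, "wx": 0, "wy": 0, "wz": -8, "grip": 0}]'

```text
time_s: 4.63
position: [539.1, 60.6, 67.2]
tool_rot: [[-0.053, 0.999, -0.0], [0.999, 0.053, 0.0], [0.0, -0.0, -1.0]]
contact_force: [-0.1, 0.4, 0.6]
opening: -0.003
gripper_force: 0.1
```

```bash
python3 - <<'E'
from st import *
st()
s=arm.get_state();im=arm.snapshot("wrist");np.savez("w3.npz",R=s['tool_rot'],p=s['position'])
cv2.imwrite("pics/w3.png",cv2.resize(im[60:290,200:480,::-1],None,fx=2.6,fy=2.6,interpolation=cv2.INTER_CUBIC))
E
```

```text
t 4.6333 p [539.1  60.6  67.2] yawx 93.0416582011958 F [-0.1  0.4  0.6] M [-0.01  0.02  0.06] op -0.003 Rz [-0.  0. -1.] j [-0.69  0.56  0.65  1.99 -0.5   0.75  0.31]
```

View pics/w3.png

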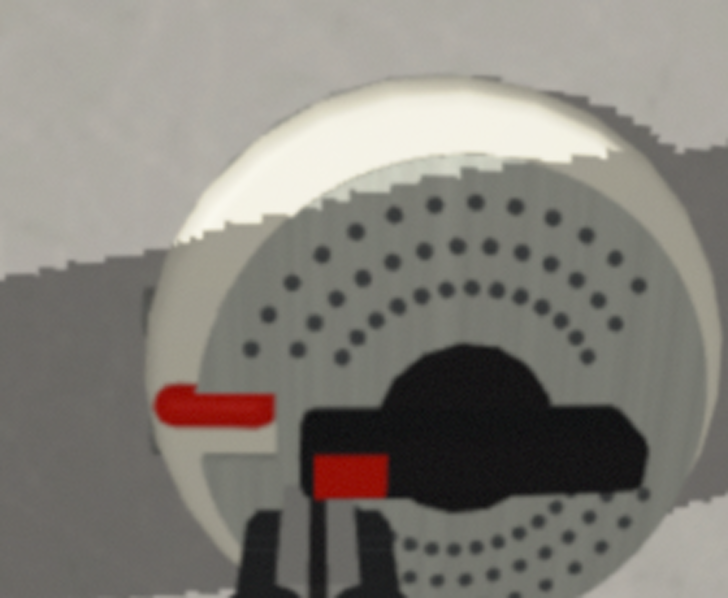

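```bash
python3 - <<'E'
from h import *
a=np.load("w3.npz");s=dict(tool_rot=a['R'],position=a['p'])
C=np.array([568.4,79.8])
def f(n,x,y,z):
    P=wcast(s,200+(x+.5)/2.6-.5,60+(y+.5)/2.6-.5,z);d=P[:2]-C;print(n,P.round(1),'r',np.hypot(*d).round(1),'ang',np.degrees(np.arctan2(d[1],d[0])).round(1));return P
a=f('nU',198,394,49.5),f('nL',203,453,49.5),f('rU',275,394,49.5),f('rL',275,453,49.5)
f('nmid',200,423.5,49.5);f('rmid',275,423.5,49.5)
f('key',185,405,42);f('key',160,405,40);f('keyL',235,428,40)
E
```

```text
nU [513.9  85.2  49.5] r 54.8 ang 174.3
nL [514.9  72.   49.5] r 54.1 ang -171.7
rU [529.5  86.1  49.5] r 39.4 ang 170.8
rL [529.9  72.9  49.5] r 39.1 ang -169.9
nmid [514.3  78.7  49.5] r 54.1 ang -178.8
rmid [529.7  79.6  49.5] r 38.7 ang -179.7
key [510.   79.5  42. ] r 58.4 ang -179.7
key [504.1  78.3  40. ] r 64.3 ang -178.7
keyL [520.7  73.9  40. ] r 48.1 ang -172.9
```

>>> move_arm --rows '[{"x": -0.3, "y": 0.8, "z": 0, "wx": 0, "wy": 0, "wz": -1.3, "grip": 0}, {"x": -0.3, "y": 0.8, "z": 0, "wx": 0, "wy": 0, "wz": -1.3, "grip": 0}, {"x": -0.3, "y": -4, "z": 0, "wx": 0, "wy": 0, "wz": -1.3, "grip": 0}, {"x": -0.3, "y": -8, "z": 10, "wx": 0, "wy": 0, "wz": -1.3, "grip": 0}, {"x": -0.3, "y": -8, "z": 35, "wx": 0, "wy": 0, "wz": -1.3, "grip": 0}]'

```text
time_s: 5.1
position: [537.2, 51.2, 100.8]
tool_rot: [[-0.029, 1.0, -0.004], [1.0, 0.029, -0.002], [-0.002, -0.005, -1.0]]
contact_force: [0.8, 0.9, 0.6]
opening: 0.002
gripper_force: 0.0
```

```bash
python3 st.py
```

```text
t 5.1 p [537.2  51.2 100.8] yawx 91.65955225285528 F [0.8 0.9 0.6] M [-0.02  0.06 -0.01] op 0.002 Rz [-0.004 -0.002 -1.   ] j [-0.71  0.52  0.7   1.97 -0.45  0.82  0.27]
8.0
```

Now over the bar's middle (568, 79.5).

>>> move_arm --rows '[{"x": 15, "y": 14, "z": 0, "wx": 0, "wy": 0, "wz": 0, "grip": 0}, {"x": 30, "y": 27.5, "z": 0, "wx": 0, "wy": 0, "wz": 0, "grip": 0}, {"x": 30, "y": 27.5, "z": -7, "wx": 0, "wy": 0, "wz": 0, "grip": 0}, {"x": 30, "y": 27.5, "z": -14, "wx": 0, "wy": 0, "wz": 0, "grip": 0}, {"x": 30, "y": 27.5, "z": -14, "wx": 0, "wy": 0, "wz": 0, "grip": 0}]'

```text
time_s: 5.52
position: [567.7, 79.3, 87.0]
tool_rot: [[-0.029, 1.0, -0.002], [1.0, 0.029, -0.001], [-0.001, -0.002, -1.0]]
contact_force: [-0.6, 0.2, -0.3]
opening: -0.002
gripper_force: 0.0
```

```bash
python3 st.py
```

```text
t 5.5167 p [567.7  79.3  87. ] yawx 91.6872656950127 F [-0.6  0.2 -0.3] M [-0.02  0.05 -0.04] op -0.002 Rz [-0.002 -0.001 -1.   ] j [-0.71  0.58  0.67  1.9  -0.48  0.83  0.25]
8.0
```

>>> move_arm --rows '[{"x": 0, "y": 0, "z": -2.5, "wx": 0, "wy": 0, "wz": 0, "grip": 0}, {"x": 0, "y": 0, "z": -5, "wx": 0, "wy": 0, "wz": 0, "grip": 0}, {"x": 0, "y": 0, "z": -7, "wx": 0, "wy": 0, "wz": 0, "grip": 0}, {"x": 0, "y": 0, "z": -8.5, "wx": 0, "wy": 0, "wz": 0, "grip": 0}, {"x": 0, "y": 0, "z": -10, "wx": 0, "wy": 0, "wz": 0, "grip": 0}]'

```text
time_s: 5.93
position: [568.9, 79.8, 78.3]
tool_rot: [[-0.029, 1.0, -0.0], [1.0, 0.029, -0.0], [-0.0, -0.0, -1.0]]
contact_force: [-2.5, 0.3, 4.4]
opening: 0.001
gripper_force: 2.2
```

>>> move_arm --rows '[{"x": 0, "y": 0, "z": -1, "wx": 0, "wy": 0, "wz": 0, "grip": 0}, {"x": 0, "y": 0, "z": -2, "wx": 0, "wy": 0, "wz": 0, "grip": 0}, {"x": 0, "y": 0, "z": -3, "wx": 0, "wy": 0, "wz": 0, "grip": 0}]'

```text
time_s: 6.18
position: [568.9, 79.9, 75.2]
tool_rot: [[-0.029, 1.0, -0.0], [1.0, 0.029, -0.0], [-0.0, -0.0, -1.0]]
contact_force: [-2.1, -3.0, 4.6]
opening: -0.001
gripper_force: 2.1
```

Past the 1 mm key stop; the notch is on the key.

>>> move_arm --rows '[{"x": 0, "y": 0, "z": -1, "wx": 0, "wy": 0, "wz": 0, "grip": 0}, {"x": 0, "y": 0, "z": -2, "wx": 0, "wy": 0, "wz": 0, "grip": 0}, {"x": 0, "y": 0, "z": -3, "wx": 0, "wy": 0, "wz": 0, "grip": 0}, {"x": 0, "y": 0, "z": -4, "wx": 0, "wy": 0, "wz": 0, "grip": 0}, {"x": 0, "y": 0, "z": -5, "wx": 0, "wy": 0, "wz": 0, "grip": 0}]'

```text
time_s: 6.6
position: [569.1, 80.0, 70.4]
tool_rot: [[-0.029, 1.0, 0.0], [1.0, 0.029, -0.0], [-0.0, 0.0, -1.0]]
contact_force: [-6.7, -1.8, 18.5]
opening: 0.002
gripper_force: 9.6
```

>>> move_arm --rows '[{"x": 0, "y": 0, "z": -0.7, "wx": 0, "wy": 0, "wz": 0, "grip": 0}, {"x": 0, "y": 0, "z": -1.2, "wx": 0, "wy": 0, "wz": 0, "grip": 0}]'

```text
time_s: 6.77
position: [569.3, 80.0, 70.3]
tool_rot: [[-0.029, 1.0, 0.0], [1.0, 0.029, 0.001], [0.001, 0.0, -1.0]]
contact_force: [-8.6, -2.5, 25.2]
opening: -0.0
gripper_force: 12.5
```

>>> move_arm --rows '[{"x": 0, "y": 0, "z": 3, "wx": 0, "wy": 0, "wz": 0, "grip": 0}, {"x": 0, "y": 0, "z": 8, "wx": 0, "wy": 0, "wz": 0, "grip": 0}, {"x": 0, "y": 0, "z": 30, "wx": 0, "wy": 0, "wz": 0, "grip": 0}, {"x": 0, "y": 0, "z": 60, "wx": 0, "wy": 0, "wz": 0, "grip": 0}, {"x": 0, "y": 0, "z": 95, "wx": 0, "wy": 0, "wz": 0, "grip": 0}]'

```text
time_s: 7.18
position: [568.2, 80.6, 163.6]
tool_rot: [[-0.03, 1.0, -0.002], [1.0, 0.03, -0.001], [-0.001, -0.002, -1.0]]
contact_force: [0.5, 0.7, 0.3]
opening: -0.005
gripper_force: 0.0
```

>>> move_arm --rows '[{"x": 0, "y": 0, "z": 20, "wx": 0, "wy": 0, "wz": 0, "grip": 0}, {"x": 0, "y": 0, "z": 20, "wx": 0, "wy": 0, "wz": 0, "grip": 0}, {"x": 0, "y": 0, "z": 20, "wx": 0, "wy": 0, "wz": 0, "grip": 0}]'

```text
time_s: 7.43
position: [569.9, 81.1, 185.0]
tool_rot: [[-0.03, 1.0, 0.003], [1.0, 0.03, 0.001], [0.001, 0.003, -1.0]]
contact_force: [-0.3, 1.3, -0.1]
opening: -0.001
gripper_force: 0.0
```

```bash
python3 - <<'E'
from st import *
st()
w=arm.snapshot("wrist")[40:300,180:480,::-1];cv2.imwrite("pics/f.png",cv2.resize(w,None,fx=2,fy=2))
E
```

```text
t 7.4333 p [569.9  81.1 185. ] yawx 91.7465736992862 F [-0.3  1.3 -0.1] M [-0.01  0.01  0.04] op -0.001 Rz [ 0.003  0.001 -1.   ] j [-0.79  0.46  0.77  1.82 -0.37  1.01  0.16]
```

View pics/f.png

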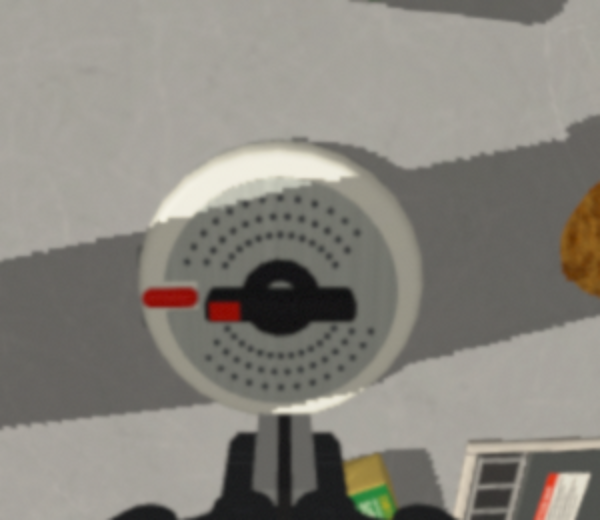

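The picture shows the key (170, 297) filling the notch and standing proud of the disc, with the disc level. The tool is clear of it.

```bash
python3 -c "
from cell import arm
print(arm.sign_off())"
```

```text
the job is handed in; nothing more can be done
None
```

The disc is seated: its notch is over the red key and it was pressed down about 9 mm until it stopped (25 N at the end). I handed the job in at about 7.5 s with the tool clear; the arm never went near the jar, bun or cheese pack, though I didn't re-measure them afterwards.

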